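Lock the leak-test cover and hold the valve at its test position

TASK

Close the leak-test fixture: turn the three T-bar bolts on its cover clockwise to their end stops, the middle one first and then the two outer ones in either order. Only when all three are tight, press the spring plunger of the valve beside it straight down halfway, until the top of its head is level with the top of the pin next to it (never right down, or it purges), and finish with the robot still holding it there. Leave the mug, the bracket and the jar where they stand.

Things in the scene. Friction and masses are not known exactly. Their poses are not given: they have to be found in the camera images.
- fixture: Leak-test fixture standing fixed on the desk: a grey base with an aluminium cover plate, 118 x 264 mm, cover top 46 mm above the desk. Origin: centre of its underside; its y axis runs along the row of the three bolts, which stand at y = +95 (bolt_end_a), 0 (bolt_mid) and -95 mm (bolt_end_b) on the cover's centre line; z up
- bolt_mid_top (a point): Black T-bar head of the captive bolt in the middle of the row: an upright bar 42 mm long, 14 mm wide, 28 mm tall (with rounded edges), on a 26 mm round collar 6 mm high that sits on the cover. The point is the centre of the bar's top, on the turning axis, 80 mm above the desk; its x axis lies along the bar, y across its 14 mm width, z up; it turns with the bar
- bolt_mid (a joint): Turn of the bolt in the middle of the row, rad: 0 = fully loose (bar across the row), grows clockwise seen from above, pi/2 = 1.571 = end stop, fully tight (bar in line with the row). It starts between 0.1 and 0.5, stays where it is left and turns with about 0.06 N m of friction
- bolt_end_a_top (a point): Black T-bar head of the captive bolt at the +y end of the row: an upright bar 42 mm long, 14 mm wide, 28 mm tall (with rounded edges), on a 26 mm round collar 6 mm high that sits on the cover. The point is the centre of the bar's top, on the turning axis, 80 mm above the desk; its x axis lies along the bar, y across its 14 mm width, z up; it turns with the bar
- bolt_end_a (a joint): Turn of the bolt at the +y end of the row, rad: 0 = fully loose (bar across the row), grows clockwise seen from above, pi/2 = 1.571 = end stop, fully tight (bar in line with the row). It starts between 0.1 and 0.5, stays where it is left and turns with about 0.06 N m of friction
- bolt_end_b_top (a point): Black T-bar head of the captive bolt at the -y end of the row: an upright bar 42 mm long, 14 mm wide, 28 mm tall (with rounded edges), on a 26 mm round collar 6 mm high that sits on the cover. The point is the centre of the bar's top, on the turning axis, 80 mm above the desk; its x axis lies along the bar, y across its 14 mm width, z up; it turns with the bar
- bolt_end_b (a joint): Turn of the bolt at the -y end of the row, rad: 0 = fully loose (bar across the row), grows clockwise seen from above, pi/2 = 1.571 = end stop, fully tight (bar in line with the row). It starts between 0.1 and 0.5, stays where it is left and turns with about 0.06 N m of friction
- valve: Plunger valve fixed on the desk, to the left or the right of the fixture: a dark foot plate 78 x 124 mm, an aluminium block 66 x 76 mm with its top 40 mm above the desk, a spring-loaded plunger with a mushroom head upright in its middle, and a thin upright steel level pin 50 mm beside the plunger. Origin: underside, below the plunger; the pin is towards its +y
- plunger_top (a point): Centre of the flat top of the plunger's black round head (42 mm diameter, 13 mm thick); 96 mm above the desk when released, and goes straight down with it
- plunger (a joint): Travel of the plunger, m: 0 = released (up), grows as it is pressed straight down, 0.024 = bottomed. A spring pushes it back up: about 3 N at the start of travel, rising 0.375 N per mm (7.5 N halfway, 12 N at the bottom). Halfway is 0.012, where the head's top is level with the pin's top
- pin_top (a point): Top of the level pin (10 mm diameter steel): 84 mm above the desk, 50 mm from the plunger's axis
- mug: Bystander: white dotted mug, 92 x 127 x 93 mm, loose. Origin: underside
- bracket: Bystander: small light grey angle bracket, 40 x 40 x 38 mm, loose, behind the fixture. Origin: underside
- brown_jar: Bystander: small brown jar with a green cap, 48 mm diameter, 80 mm tall, loose, behind the fixture. Origin: underside
Things that resemble listed ones, but are neither listed nor needed, are in the scene too. What is shaped like the valve but turquoise is not meant.

How it is judged:
By the outcome, as a careful person would: the job done as asked, in the order asked, and still so for the second after the job is handed in, while the arm keeps its last pose, push and grip.
It also fails if it takes over 58 s, if anything falls off the work surface, if the arm or the gripper's body presses on something with over 40 N, if the wrist force passes 120 N, or if a joint passes its speed limit or range.

ROBOT

A 6-joint arm with a two-finger parallel gripper is mounted at the origin on a cart in front of the work surface, level with it; the furniture and walls round the work are solid. World frame = base frame: x ahead of the robot, y to its left, z up, the work surface at z = 0. Lengths are in m, angles in rad, forces in N, time in s.
With the tool pointing down it reaches from about 0.35 to 0.975 m from the base axis. Payload 4.9 kg.
Tool frame: the origin (TCP) lies midway between the tips of the shut fingers; the grasp point (between the pads) lies 19 mm behind it; z points along the fingers, y is the line along which they close (so a half turn about z gives the same grasp; the last joint's range is limited). The gripper opens to 85 mm and grips with 20 to 120 N. Pads are 22 mm wide; open, the fingers measure 114 mm over their backs; the gripper's body (76 mm by 85 mm) begins 54 mm behind the grasp point. The pads swing forward as they close: fully open they stand 13 mm farther back than shut.
Start: joints at [-1.433, 0.053, 1.613, -0, 1.476, -0.119], TCP at [0.159, -0.604, 0.231] pointing down, gripper open.
Joint ranges: [-3.01, 3.01], [-1.01, 2.22], [0.06, 2.58], [-1.02, 4.17], [0.09, 2.62], [-3.14, 3.14]. Speed limits (rad/s): [2.57, 2.57, 3.14, 3.14, 3.14, 3.14].

INTERFACE

Orientations are given as a rotation vector (axis times angle).
In Python, from station import ctrl gives the robot as it stands. The module is installed in compiled form; this text tells all that it offers.
- The arm moves only by the shell command python3 -m handwheel 'ROWS' [OPENING] [FORCE]. ROWS is JSON, a list of rows, each a list of 2 entries, a list of its own where there are three numbers: the shift along the tool's x, y, z in cm, then the turn, a rotation vector about the tool's x, y, z in rad. In form: [[[tx, ty, tz], [ax, ay, az]], ...]. A call has 1 to 5 rows; each row is the pose to reach, as a shift and turn from the pose commanded when the call began, along the tool's axes at that moment; what a row does not reach only later rows make up. A row lasts 1/8 s, in which the tool goes at most 62.5 mm and 10.7 degrees, less where a joint would pass 70% of its speed; a pose out of reach is approached as far as the arm can. A call with a gripper value outside its range is refused whole. OPENING is the gripper's target within -1 to 1 (shut at 1, half-way at 0, fully open at -1), set as the call begins (- or left out, the last holds). The fingers move at their own pace and stop on an object; FORCE is the grip in N (left out, the last holds). Time passes only in rows, so rows that repeat a pose let the fingers close. It gives the time, the measured TCP pose, the force, the opening and the grip force at its end, in the units of the state.
- ctrl.get_obs(): the state, without advancing time (a new reading comes with each control period).
- ctrl.get_image(name): name is "scene" or "top" or "wrist"; returns the picture (400x640x3 uint8, blue, green, red); there is no depth.
- ctrl.calibration(name): a dict with "fx", "fy", "cx", "cy" (pixels), "k1" (the pictures are not rectified: a ray, as slopes to the right and down, at radius r is drawn at 1 + k1 r^2 times it, then the intrinsics apply), "R" (3x3) and "t" (3): a world point X has camera coordinates R X + t. Camera axes: x right, y down, z forward; pixel columns grow to the right and rows downward; lengths in m; the calibration is good to about 2 mm. A picture is of the moment at which its call begins: read the wrist's pose just before it. calibration takes no time and is no camera call; for the wrist camera it gives the pose at the moment of the call.
- ctrl.finish_job(): hands the job in; it is judged then, once.
Trained networks look in the newest picture that a camera, given by its name, has taken for a name from the list of things; names that differ only in an ending like _2 or _b are one class to them, and where a whole thing is asked for, a point or a joint stands for the part that bears it (a point fixed in the world has none). Each returns a list of dicts, best first, with "score" (0 to 1); they miss things now and then, are a little off and sometimes report something else, mostly with a low value. They report only what shows in the picture. A call takes as long as a camera call. They do not tell look-alikes from the thing itself.
- ctrl.look_for(camera, query): "position" ([column, row] in pixels, amid what is visible of it).
- ctrl.landmark_of(camera, query): "position" ([column, row] in pixels: a listed point, or the origin of a listed thing).
The state is a dict: "t": time; "q": joint angles; "dq": joint speeds; "effort": joint torques, N m; "tool_pos": TCP position; "tool_rot": TCP orientation; "contact_force": force on the tool from outside, world axes, zero at the start; "wrist_torque": the same for the moment, N m; "opening": finger opening in m; "grip_force": force on a finger pad.
Only numpy, scipy, OpenCV 4.12 (cv2) and the standard library are available. Lean on these libraries where they do the work, as an engineer would, in place of code of your own. Each camera call takes 0.05 s, during which the arm holds its last target. There are 200 camera calls.

## Working session

There is one attempt and no reset: what is moved stays moved. The work goes in short steps, Python scripts to look and compute and a shell command to move; the robot and the scene stay as the last step left them, time stands still between calls to the robot, and variables do not carry over. Pictures are saved under pics/ and viewed, at most 10 in all, crops included, and the job is handed in when it is done.

```bash
mkdir -p pics
cat > h.py <<'E'
import numpy as np, cv2
from station import ctrl
from scipy.spatial.transform import Rotation as Ro
def ray(c,px):
    K=np.array([[c["fx"],0,c["cx"]],[0,c["fy"],c["cy"]],[0,0,1.]])
    u=cv2.undistortPoints(np.array([[px]],float),K,np.array([c["k1"],0,0,0,0.]))[0,0]
    R=np.array(c["R"]);t=np.array(c["t"])
    return -R.T@t, R.T@np.array([u[0],u[1],1])
def at(c,px,z):
    o,d=ray(c,px); return o+d*(z-o[2])/d[2]
def proj(c,X):
    R=np.array(c["R"]);t=np.array(c["t"]);p=R@np.array(X,float)+t;s=p[:2]/p[2]
    s=s*(1+c["k1"]*(s@s)); return np.array([c["fx"]*s[0]+c["cx"],c["fy"]*s[1]+c["cy"]])
E
python3 - <<'E'
from h import *
for n in ["scene","top"]:
    im=ctrl.get_image(n); cv2.imwrite(f"pics/{n}0.png",im); c=ctrl.calibration(n)
    print(n,"cam",ray(c,[320,200])[0])
    for q,z in [("bolt_mid_top",.08),("fixture",0),("plunger_top",.096),("pin_top",.084),("valve",0),("mug",0),("bracket",0),("brown_jar",0)]:
        for r in ctrl.landmark_of(n,q)[:4]:
            print(q,round(r["score"],2),np.round(r["position"]),np.round(at(c,r["position"],z),3))
o=ctrl.get_obs();print(o["t"],o["tool_rot"],o["opening"])
E
```

```text
scene cam [0.85838532 0.66241899 1.10422051]
bolt_mid_top 0.68 [315. 188.] [ 0.595 -0.018  0.08 ]
fixture 0.74 [312. 203.] [ 0.606 -0.018  0.   ]
plunger_top 0.67 [387. 156.] [ 0.339 -0.041  0.096]
plunger_top 0.49 [422. 260.] [0.416 0.321 0.096]
pin_top 0.88 [414. 218.] [0.364 0.189 0.084]
pin_top 0.83 [435. 275.] [0.398 0.369 0.084]
pin_top 0.67 [394. 166.] [ 0.33  -0.005  0.084]
valve 0.92 [381. 177.] [ 0.349 -0.032  0.   ]
valve 0.83 [410. 279.] [0.435 0.33  0.   ]
valve 0.74 [394. 224.] [0.393 0.146 0.   ]
mug 0.68 [316. 126.] [ 0.468 -0.332  0.   ]
mug 0.19 [323. 213.] [0.586 0.031 0.   ]
bracket 0.67 [435. 273.] [0.358 0.34  0.   ]
bracket 0.59 [269. 216.] [ 0.749 -0.022  0.   ]
top cam [0.33934549 0.02064275 1.50464567]
bolt_mid_top 0.68 [335. 180.] [ 0.595 -0.011  0.08 ]
fixture 0.67 [335. 179.] [ 0.611 -0.012  0.   ]
plunger_top 0.6 [345. 270.] [ 0.345 -0.042  0.096]
plunger_top 0.54 [210. 236.] [0.425 0.332 0.096]
plunger_top 0.47 [278. 252.] [0.389 0.142 0.096]
pin_top 0.9 [195. 247.] [0.397 0.375 0.084]
pin_top 0.88 [257. 256.] [0.377 0.2   0.084]
pin_top 0.61 [330. 277.] [ 0.324 -0.004  0.084]
pin_top 0.15 [342. 134.] [ 0.728 -0.029  0.084]
valve 0.96 [279. 253.] [0.389 0.146 0.   ]
valve 0.78 [218. 241.] [0.42  0.329 0.   ]
valve 0.74 [340. 269.] [ 0.346 -0.034  0.   ]
valve 0.61 [336. 179.] [ 0.613 -0.015  0.   ]
mug 0.78 [442. 228.] [ 0.473 -0.33   0.   ]
mug 0.75 [284. 119.] [0.792 0.147 0.   ]
bracket 0.49 [342. 133.] [ 0.753 -0.03   0.   ]
brown_jar 0.64 [280. 119.] [0.793 0.16  0.   ]
brown_jar 0.34 [333. 180.] [ 0.608 -0.006  0.   ]
0.9 [3.11567636e+00 4.02260486e-01 3.67526293e-05] 0.08542738054257891
```

```bash
python3 -c "
import cv2,numpy as np
cv2.imwrite('pics/both0.png',cv2.resize(np.vstack([cv2.imread('pics/scene0.png'),cv2.imread('pics/top0.png')]),(480,600)))"
```

```text
(no output)
```

View pics/top0.png

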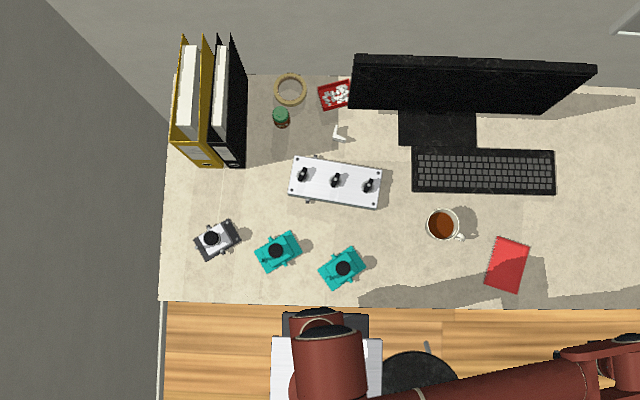

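View pics/scene0.png

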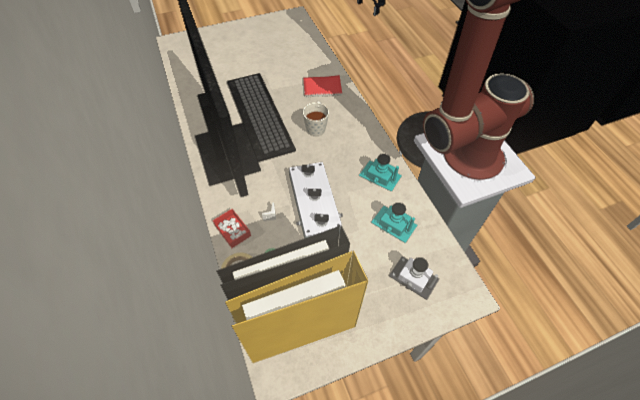

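Top view: three valve-shaped things, at (215,238) grey and black, and at (278,252) and (343,268) turquoise. The aluminium one with the dark foot at (215,238) fits the description, because turquoise is excluded. The fixture is at (335,180), with bolts at (303,174), (335,180) and (370,185). I'll confirm in one enlarged crop.

Run:
```python
from h import *
im=cv2.imread("pics/top0.png")
cv2.imwrite("pics/crop.png",cv2.resize(im[145:270,190:390],(800,500),interpolation=cv2.INTER_CUBIC))
for n in ["scene","top"]:
    ctrl.get_image(n); c=ctrl.calibration(n)
    for q in ["bolt_end_a_top","bolt_end_b_top","bolt_mid_top"]:
        for r in ctrl.landmark_of(n,q)[:4]:
            print(n,q,round(r["score"],2),np.round(r["position"]),np.round(at(c,r["position"],.08),3))
```

```text
scene bolt_end_a_top 0.67 [319. 214.] [0.617 0.073 0.08 ]
scene bolt_end_b_top 0.62 [304. 166.] [ 0.596 -0.108  0.08 ]
scene bolt_mid_top 0.44 [314. 188.] [ 0.597 -0.017  0.08 ]
top bolt_end_a_top 0.64 [209. 236.] [0.429 0.337 0.08 ]
top bolt_end_a_top 0.44 [302. 176.] [0.605 0.082 0.08 ]
top bolt_end_b_top 0.4 [370. 183.] [ 0.59  -0.111  0.08 ]
top bolt_mid_top 0.44 [336. 178.] [ 0.6   -0.014  0.08 ]
```

View pics/crop.png

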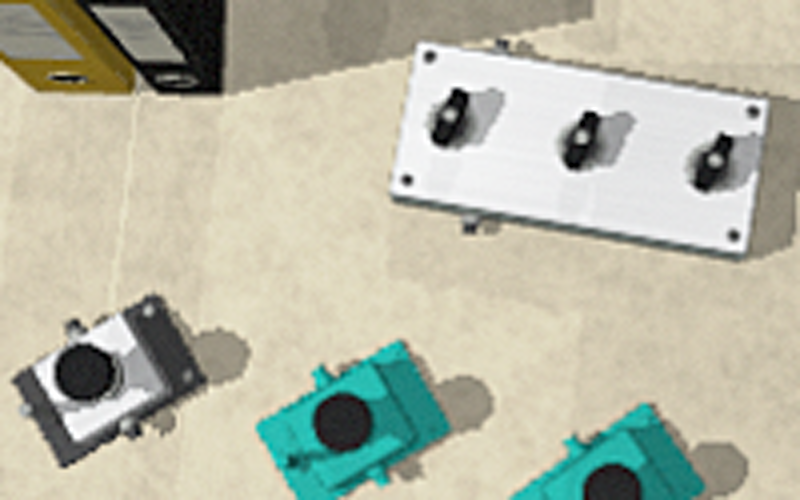

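The crop confirms the grey and black valve: head at crop (85,372), which is about (211,238) in full, and pin at about (197,247). The bars run about 0.3 rad from across-row, and the row's +y axis is at about 81° in the world. Next I'll move over the middle bolt.

```bash
cat >> h.py <<'E'
def go(x,y,z,yaw):  # tool down, tool x at yaw -> shift cm, turn
    o=ctrl.get_obs();R0=Ro.from_rotvec(o["tool_rot"]);c,s=np.cos(yaw),np.sin(yaw)
    R1=Ro.from_matrix(np.array([[c,s,0],[s,-c,0],[0,0,-1.]]))
    print("t",o["t"],"shift",np.round(R0.inv().apply(np.array([x,y,z])-o["tool_pos"])*100,2),"turn",np.round((R0.inv()*R1).as_rotvec(),3),"F",np.round(o["contact_force"],1),"q6",round(o["q"][5],2))
E
python3 -c "
from h import *
go(.598,-.015,.2,2.69)"
```

```text
t 1.3 shift [ 57.46 -45.86   3.13] turn [-0.     0.    -2.433] F [ 0.2  0.6 -0.3] q6 -0.12
```

```bash
T='python3 -m handwheel'
$T '[[[57.5,-45.9,3.1],[0,0,-2.433]],[[57.5,-45.9,3.1],[0,0,-2.433]],[[57.5,-45.9,3.1],[0,0,-2.433]],[[57.5,-45.9,3.1],[0,0,-2.433]],[[57.5,-45.9,3.1],[0,0,-2.433]]]' -1 40
python3 -c "
from h import *
go(.598,-.015,.2,2.69)"
```

```text
t: 1.92
tool_pos: [0.3462, -0.3525, 0.2183]
tool_rot: [2.592, 1.773, 0.0]
contact_force: [0.8, -0.1, 0.1]
opening: 0.0855
grip_force: 0.0
t 1.925 shift [40.58 11.24  1.83] turn [ 0.00e+00  1.00e-03 -1.49e+00] F [ 0.8 -0.1  0.1] q6 -0.57
```

```bash
python3 -m handwheel '[[[40.6,11.2,1.8],[0,0,-1.49]],[[40.6,11.2,1.8],[0,0,-1.49]],[[40.6,11.2,1.8],[0,0,-1.49]],[[40.6,11.2,1.8],[0,0,-1.49]],[[40.6,11.2,1.8],[0,0,-1.49]]]'
python3 -c "
from h import *
go(.598,-.015,.2,2.69)"
```

```text
t: 2.55
tool_pos: [0.5343, -0.1029, 0.2051]
tool_rot: [1.51, 2.753, 0.0]
contact_force: [0.4, -0.8, 0.5]
opening: 0.0855
grip_force: 0.0
t 2.55 shift [ 3.99 10.1   0.51] turn [ 0.     0.001 -0.552] F [ 0.4 -0.8  0.5] q6 -0.89
```

```bash
python3 -m handwheel '[[[4,10.1,0.5],[0,0,-0.552]],[[4,10.1,0.5],[0,0,-0.552]],[[4,10.1,0.5],[0,0,-0.552]],[[4,10.1,0.5],[0,0,-0.552]]]'
python3 - <<'E'
from h import *
go(.598,-.015,.2,2.69)
c=ctrl.calibration("wrist"); im=ctrl.get_image("wrist"); cv2.imwrite("pics/w1.png",im)
print("cam",ray(c,[320,200])[0])
for q in ["bolt_mid_top","bolt_end_a_top","bolt_end_b_top"]:
    for r in ctrl.landmark_of("wrist",q)[:3]: print(q,round(r["score"],2),np.round(r["position"]),np.round(at(c,r["position"],.08),4))
E
```

```text
t: 3.05
tool_pos: [0.5975, -0.0166, 0.1996]
tool_rot: [-0.714, -3.059, 0.0]
contact_force: [0.0, -1.3, -0.8]
opening: 0.0855
grip_force: 0.0
t 3.05 shift [ 0.03  0.17 -0.04] turn [-0.    -0.    -0.007] F [ 0.  -1.3 -0.8] q6 -1.26
cam [0.52939717 0.01840075 0.34238305]
bolt_mid_top 0.9 [322. 195.] [ 0.6013 -0.0099  0.08  ]
bolt_end_a_top 0.88 [420. 167.] [0.6162 0.0818 0.08  ]
bolt_end_b_top 0.75 [226. 225.] [ 0.5871 -0.1071  0.08  ]
bolt_end_b_top 0.4 [421. 165.] [0.6148 0.0837 0.08  ]
```

View pics/w1.png

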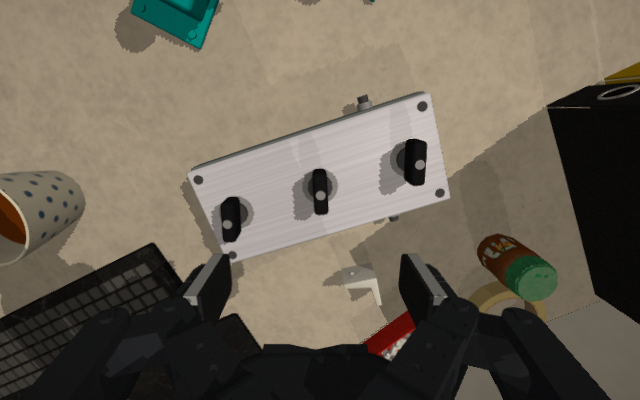

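Wrist view: the middle bolt is at (320,192), the end bolts at (415,162) and (230,220), and the mid bar is near vertical in the image, in line with the tool x axis. The spacing comes out at 191 mm, as it should be. Next I'll descend on the middle bolt.

```bash
python3 -c "
from h import *
go(.6015,-.0115,.055,2.68)"
```

```text
t 3.25 shift [-0.11  0.75 14.49] turn [0.    0.    0.001] F [ 0.1  0.  -0.3] q6 -1.26
```

```bash
python3 -m handwheel '[[[-0.1,0.7,6],[0,0,0]],[[-0.1,0.7,11],[0,0,0]],[[-0.1,0.7,14],[0,0,0]],[[-0.1,0.7,14.5],[0,0,0]]]' 0.1
python3 -m handwheel '[[[0,0,0],[0,0,0]],[[0,0,0],[0,0,0]],[[0,0,0],[0,0,0]],[[0,0,0],[0,0,0]]]' 1 40
python3 -c "
from h import *
o=ctrl.get_obs();print(o['wrist_torque'])
go(.6015,-.0115,.055,2.68)"
```

```text
t: 3.75
tool_pos: [0.5991, -0.0116, 0.052]
tool_rot: [-0.715, -3.054, 0.001]
contact_force: [-1.4, 0.2, 0.4]
opening: 0.0386
grip_force: 0.0
t: 4.25
tool_pos: [0.6015, -0.0129, 0.0566]
tool_rot: [0.713, 3.058, -0.004]
contact_force: [-2.6, -4.3, -0.4]
opening: 0.013
grip_force: 42.0
[-0.65330225  0.51546058 -0.00215252]
t 4.25 shift [0.07 0.12 0.16] turn [-0.002  0.002  0.003] F [-2.6 -4.3 -0.4] q6 -1.26
```

```bash
python3 -m handwheel '[[[0,0,0],[0,0,0.18]],[[0,0,0],[0,0,0.36]],[[0,0,0],[0,0,0.54]],[[0,0,0],[0,0,0.72]],[[0,0,0],[0,0,0.9]]]'
python3 -c "
from h import *
o=ctrl.get_obs();print(o['wrist_torque'])
go(.6015,-.0115,.055,2.68)"
python3 -m handwheel '[[[0,0,0],[0,0,0.15]],[[0,0,0],[0,0,0.28]],[[0,0,0],[0,0,0.36]],[[0,0,0],[0,0,0.40]],[[0,0,0],[0,0,0.40]]]'
python3 -c "
from h import *
o=ctrl.get_obs();print(o['wrist_torque'],o['opening'])
go(.6015,-.0115,.055,2.68)"
```

```text
t: 4.88
tool_pos: [0.6001, -0.0141, 0.0566]
tool_rot: [1.979, 2.439, -0.01]
contact_force: [-9.3, -9.1, 3.1]
opening: 0.0133
grip_force: 42.9
[-1.38552702  1.46263079  0.11181804]
t 4.875 shift [0.23 0.19 0.16] turn [-0.007  0.002 -0.902] F [-9.3 -9.1  3.1] q6 -0.35
t: 5.5
tool_pos: [0.5992, -0.0142, 0.0566]
tool_rot: [2.416, 2.007, -0.014]
contact_force: [-12.5, -8.6, 5.8]
opening: 0.0136
grip_force: 51.6
[-1.38973736  1.87749368  0.88615492] 0.013583534068655022
t 5.5 shift [0.31 0.17 0.16] turn [-0.009  0.003 -1.294] F [-12.5  -8.6   5.8] q6 0.04
```

The middle bolt is against its stop: moment 0.89 N m, bar in line with the row. I'll release it and rise.

```bash
python3 -m handwheel '[[[0,0,0],[0,0,-0.03]],[[0,0,0],[0,0,-0.03]],[[0,0,-3],[0,0,-0.03]],[[0,0,-8],[0,0,-0.03]],[[0,0,-14],[0,0,-0.03]]]' -0.2
cat >> h.py <<'E'
def fit(im,c,x,y):
    from scipy.spatial import ConvexHull
    m=(im.max(2)<50).astype(np.uint8);best=[]
    for dx in np.arange(-.008,.0081,.002):
     for dy in np.arange(-.008,.0081,.002):
      for a in np.radians(np.arange(40,192,4)):
        k=np.zeros_like(m);u=np.array([np.cos(a),np.sin(a)]);v=np.array([-u[1],u[0]])
        P=[proj(c,[*(np.array([x+dx,y+dy])+s*.020*u+w*.006*v),z]) for s in(-1,1) for w in(-1,1) for z in(.053,.0795)]
        P=np.array(P,np.float32);cv2.fillConvexPoly(k,np.int32(np.round(cv2.convexHull(P))),1)
        r=cv2.boundingRect(np.int32(P));g=8
        M=m[max(0,r[1]-g):r[1]+r[3]+g,max(0,r[0]-g):r[0]+r[2]+g];k=k[max(0,r[1]-g):r[1]+r[3]+g,max(0,r[0]-g):r[0]+r[2]+g]
        best.append(((M&k).sum()/(M|k).sum(),x+dx,y+dy,np.degrees(a)))
    best.sort(reverse=True);return np.round(np.median(best[:5],0),3)
E
python3 - <<'E'
from h import *
c=ctrl.calibration("wrist"); im=ctrl.get_image("wrist"); cv2.imwrite("pics/w2.png",im)
go(.5845,-.1056,.2,2.68)
for p in [(.6135,.0822),(.599,-.0117),(.5845,-.1056)]: print(proj(c,[*p,.08]),fit(im,c,*p))
E
```

```text
t: 6.12
tool_pos: [0.6011, -0.0109, 0.1961]
tool_rot: [-2.388, -2.04, 0.0]
contact_force: [1.3, 0.1, 1.0]
opening: 0.0516
grip_force: 0.0
t 6.175 shift [-9.63 -0.68  0.76] turn [ 0.014  0.01  -1.266] F [3.2 0.5 6.4] q6 0.02
[311.36736984  89.36432676] [6.64e-01 6.14e-01 8.20e-02 1.56e+02]
[312.09344892 198.19456366] [ 6.69e-01  6.01e-01 -1.20e-02  8.00e+01]
[312.69591979 286.32976087] [ 7.61e-01  5.86e-01 -1.06e-01  1.48e+02]
```

View pics/w2.png

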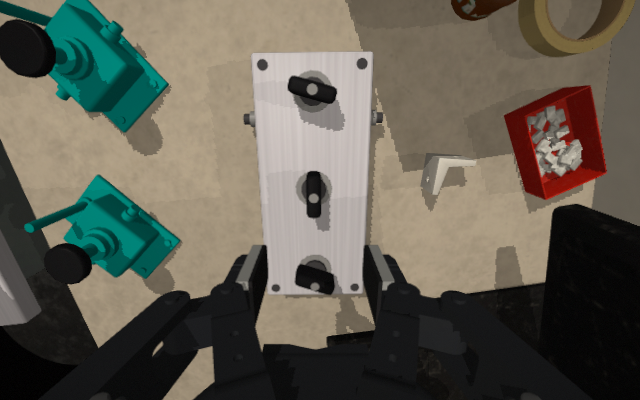

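Wrist view: the middle bar (313,195) now lies along the row. End bolts a (312,90) at about 156° and b (315,278) at about 148° are still loose. Next is end b.

```bash
python3 -c "
from h import *
go(.585,-.1055,.2,2.58);go(.585,-.1055,.055,2.58)"
```

```text
t 6.175 shift [-9.61 -0.63  0.76] turn [ 0.015  0.009 -1.166] F [3.2 0.5 6.4] q6 0.02
t 6.175 shift [-9.62 -0.87 15.26] turn [ 0.015  0.009 -1.166] F [3.2 0.5 6.4] q6 0.02
```

```bash
python3 -m handwheel '[[[-6,-0.5,0],[0,0,-0.18]],[[-9.6,-0.8,0],[0,0,-0.36]],[[-9.6,-0.8,1],[0,0,-0.54]],[[-9.6,-0.8,3],[0,0,-0.72]],[[-9.6,-0.8,5],[0,0,-0.9]]]' 0
python3 -c "
from h import *
go(.585,-.1055,.055,2.58)"
```

```text
t: 6.8
tool_pos: [0.5794, -0.1051, 0.1456]
tool_rot: [1.255, 2.877, 0.001]
contact_force: [0.2, 0.4, -0.3]
opening: 0.0431
grip_force: 0.0
t 6.8 shift [-0.39  0.37  9.06] turn [ 0.001  0.003 -0.261] F [ 0.2  0.4 -0.3] q6 -1.05
```

```bash
python3 -m handwheel '[[[-0.4,0.4,1],[0,0,-0.18]],[[-0.4,0.4,3],[0,0,-0.26]],[[-0.4,0.4,6],[0,0,-0.26]],[[-0.4,0.4,8.5],[0,0,-0.26]],[[-0.4,0.4,9.1],[0,0,-0.26]]]' 0
python3 -m handwheel '[[[0,0,0],[0,0,0]],[[0,0,0],[0,0,0]],[[0,0,0],[0,0,0]],[[0,0,0],[0,0,0]]]' 1 40
python3 -c "
from h import *
o=ctrl.get_obs();print(o['wrist_torque'])
go(.585,-.1055,.055,2.58)"
```

```text
t: 7.42
tool_pos: [0.5834, -0.1046, 0.0525]
tool_rot: [-0.879, -3.014, -0.0]
contact_force: [-0.4, -0.0, 0.5]
opening: 0.0426
grip_force: 0.0
t: 7.92
tool_pos: [0.5851, -0.1057, 0.0554]
tool_rot: [0.879, 3.013, -0.001]
contact_force: [-2.0, -1.5, 5.2]
opening: 0.0133
grip_force: 44.6
[-0.23620404  0.24555969  0.10044332]
t 7.925 shift [0.02 0.01 0.04] turn [ 0.     0.003 -0.006] F [-2.  -1.5  5.2] q6 -1.31
```

```bash
python3 -m handwheel '[[[0,0,0],[0,0,0.18]],[[0,0,0],[0,0,0.36]],[[0,0,0],[0,0,0.54]],[[0,0,0],[0,0,0.72]],[[0,0,0],[0,0,0.9]]]'
python3 -m handwheel '[[[0,0,0],[0,0,0.15]],[[0,0,0],[0,0,0.25]],[[0,0,0],[0,0,0.30]],[[0,0,0],[0,0,0.30]]]'
python3 -c "
from h import *
o=ctrl.get_obs();print(o['wrist_torque'],o['opening'])
go(.585,-.1055,.055,1.386)"
```

```text
t: 8.55
tool_pos: [0.5855, -0.1054, 0.0554]
tool_rot: [2.109, 2.325, 0.003]
contact_force: [0.4, -1.8, 4.4]
opening: 0.0131
grip_force: 44.5
t: 9.05
tool_pos: [0.5857, -0.1054, 0.0555]
tool_rot: [2.423, 1.994, 0.003]
contact_force: [1.6, -0.6, 6.1]
opening: 0.0135
grip_force: 57.8
[-0.15014744 -0.1069374   1.15794249] 0.013522517054381327
t 9.05 shift [-0.02 -0.07  0.05] turn [ 0.004  0.001 -0.009] F [ 1.6 -0.6  6.1] q6 -0.11
```

```bash
python3 -m handwheel '[[[0,0,0],[0,0,-0.03]],[[0,0,0],[0,0,-0.03]],[[0,0,-3],[0,0,-0.03]],[[0,0,-7],[0,0,-0.03]],[[0,0,-7],[0,0,-0.03]]]' 0
python3 -c "
from h import *
go(.6145,.0825,.125,2.72)"
```

```text
t: 9.68
tool_pos: [0.5863, -0.1058, 0.1276]
tool_rot: [2.396, 2.024, 0.006]
contact_force: [-0.2, 0.5, -0.6]
opening: 0.0427
grip_force: 0.0
t 9.675 shift [19.04 -0.37  0.25] turn [ 0.005  0.005 -1.317] F [-0.2  0.5 -0.6] q6 -0.14
```

```bash
python3 -m handwheel '[[[5,-0.1,0],[0,0,-0.18]],[[10,-0.2,0],[0,0,-0.36]],[[15,-0.3,0],[0,0,-0.54]],[[19,-0.4,0],[0,0,-0.72]],[[19,-0.4,0],[0,0,-0.9]]]' 0
python3 -c "
from h import *
go(.6145,.0825,.055,2.72)"
```

```text
t: 10.3
tool_pos: [0.6107, 0.0857, 0.1219]
tool_rot: [-1.263, -2.873, 0.001]
contact_force: [-0.5, -0.7, 0.1]
opening: 0.043
grip_force: 0.0
t 10.3 shift [-0.51  0.08  6.69] turn [-0.001 -0.003 -0.407] F [-0.5 -0.7  0.1] q6 -0.72
```

```bash
python3 -m handwheel '[[[-0.5,0.1,0],[0,0,-0.18]],[[-0.5,0.1,1.5],[0,0,-0.36]],[[-0.5,0.1,4],[0,0,-0.407]],[[-0.5,0.1,6],[0,0,-0.407]],[[-0.5,0.1,6.6],[0,0,-0.407]]]' 0
python3 -m handwheel '[[[0,0,0],[0,0,0]],[[0,0,0],[0,0,0]],[[0,0,0],[0,0,0]],[[0,0,0],[0,0,0]]]' 1 40
python3 -c "
from h import *
o=ctrl.get_obs();print(o['wrist_torque'])
go(.6145,.0825,.055,1.386)"
```

```text
t: 10.92
tool_pos: [0.6139, 0.0798, 0.0548]
tool_rot: [-0.672, -3.064, 0.002]
contact_force: [-0.2, -0.5, 0.3]
opening: 0.0427
grip_force: 0.0
t: 11.42
tool_pos: [0.6166, 0.0802, 0.0586]
tool_rot: [0.671, 3.067, 0.002]
contact_force: [1.8, 2.9, -0.9]
opening: 0.013
grip_force: 43.5
[ 0.39482098 -0.29628491 -0.11015481]
t 11.425 shift [0.28 0.12 0.36] turn [0.002 0.    1.325] F [ 1.8  2.9 -0.9] q6 -1.13
```

```bash
python3 -m handwheel '[[[0.2,0,0],[0,0,0.18]],[[0.2,0.1,0],[0,0,0.36]],[[0.2,0.1,0],[0,0,0.54]],[[0.2,0.1,0],[0,0,0.72]],[[0.2,0.1,0],[0,0,0.9]]]'
python3 -m handwheel '[[[0,0,0],[0,0,0.18]],[[0,0,0],[0,0,0.34]],[[0,0,0],[0,0,0.42]],[[0,0,0],[0,0,0.44]],[[0,0,0],[0,0,0.44]]]'
python3 -c "
from h import *
o=ctrl.get_obs();print(o['wrist_torque'],o['opening'])
go(.6145,.0825,.055,1.386)"
```

```text
t: 12.05
tool_pos: [0.614, 0.0784, 0.0586]
tool_rot: [1.945, 2.464, -0.01]
contact_force: [-4.1, -9.4, 3.8]
opening: 0.0133
grip_force: 44.2
t: 12.68
tool_pos: [0.6127, 0.0784, 0.0586]
tool_rot: [2.426, 1.993, -0.014]
contact_force: [-7.9, -8.9, 6.7]
opening: 0.013
grip_force: 57.0
[-1.32715925  1.44050331  1.31939382] 0.0130191250928736
t 12.675 shift [0.44 0.1  0.36] turn [-0.004  0.008 -0.011] F [-7.9 -8.9  6.7] q6 0.21
```

All three bolts are against their stops. I'll release and move over the grey valve.

```bash
python3 -m handwheel '[[[0,0,0],[0,0,-0.03]],[[0,0,0],[0,0,-0.03]],[[0,0,-3],[0,0,-0.03]],[[0,0,-9],[0,0,-0.03]],[[0,0,-15],[0,0,-0.03]]]' 0
python3 - <<'E'
from h import *
go(.425,.332,.2,1.386)
c=ctrl.calibration("wrist"); im=ctrl.get_image("wrist"); cv2.imwrite("pics/w3.png",im)
for p in [(.614,.082),(.600,-.0117),(.5855,-.1055)]: print(proj(c,[*p,.08]),fit(im,c,*p))
E
```

```text
t: 13.3
tool_pos: [0.6141, 0.0817, 0.2091]
tool_rot: [-2.402, -2.024, 0.001]
contact_force: [0.7, 0.6, 0.6]
opening: 0.0426
grip_force: 0.0
t 13.3 shift [ 21.46 -22.87   0.92] turn [-0.001  0.     0.015] F [0.7 0.6 0.6] q6 0.18
[314.12941391 192.93076815] [ 0.669  0.614  0.082 80.   ]
[316.09169575 277.94713775] [ 6.85e-01  6.00e-01 -1.20e-02  8.00e+01]
[317.3034704  348.04241478] [ 0.442  0.586 -0.108 80.   ]
```

```bash
python3 -m handwheel '[[[4.3,-4.6,0],[0,0,0]],[[8.6,-9.2,0],[0,0,0]],[[12.9,-13.7,0],[0,0,0]],[[17.2,-18.3,0],[0,0,0]],[[21.5,-22.9,0],[0,0,0]]]' 1 
python3 -m handwheel '[[[0,0,0],[0,0,0]],[[0,0,0],[0,0,0]]]' 1
python3 - <<'E'
from h import *
go(.425,.332,.2,1.386)
c=ctrl.calibration("wrist"); im=ctrl.get_image("wrist"); cv2.imwrite("pics/w4.png",im)
for q,z in [("plunger_top",.096),("pin_top",.084),("valve",0)]:
    for r in ctrl.landmark_of("wrist",q)[:3]: print(q,round(r["score"],2),np.round(r["position"]),np.round(at(c,r["position"],z),4))
E
```

```text
t: 13.98
tool_pos: [0.4248, 0.3325, 0.2081]
tool_rot: [2.402, 2.024, 0.002]
contact_force: [1.0, 0.9, -0.7]
opening: -0.0003
grip_force: 0.0
t: 14.22
tool_pos: [0.4263, 0.331, 0.2079]
tool_rot: [2.401, 2.025, 0.0]
contact_force: [0.1, 0.2, -0.3]
opening: 0.0002
grip_force: 0.0
t 14.225 shift [ 0.08 -0.14  0.79] turn [0.001 0.    0.015] F [ 0.1  0.2 -0.3] q6 0.69
plunger_top 0.92 [310. 200.] [0.4225 0.3304 0.096 ]
plunger_top 0.57 [314. 355.] [0.3958 0.1519 0.096 ]
pin_top 0.67 [277. 157.] [0.3986 0.3719 0.084 ]
valve 0.96 [311. 177.] [0.4224 0.3297 0.    ]
```

View pics/w4.png

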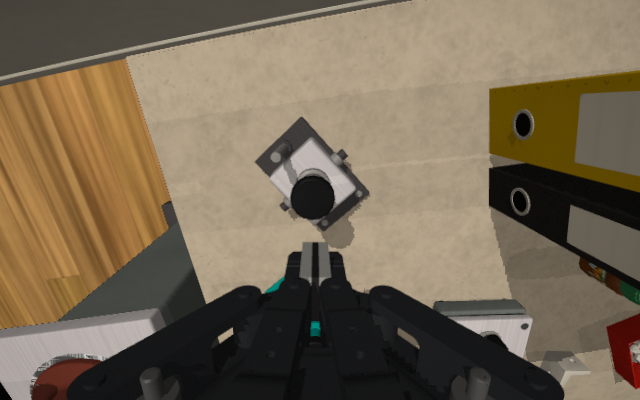

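Wrist view: the grey valve's head is at (313,197) and its pin at (277,157), 48 mm apart, so it is the valve meant. With the shut fingers, I'll descend to just above the head.

```bash
python3 -m handwheel '[[[0.1,0.1,4],[0,0,0]],[[0.1,0.1,8],[0,0,0]],[[0.1,0.1,10],[0,0,0]],[[0.1,0.1,10.5],[0,0,0]],[[0.1,0.1,10.5],[0,0,0]]]' 1 
python3 -m handwheel '[[[0,0,0.2],[0,0,0]],[[0,0,0.3],[0,0,0]]]'
python3 -c "
from h import *
go(.423,.331,.084,1.386)"
```

```text
t: 15.05
tool_pos: [0.4281, 0.332, 0.1039]
tool_rot: [2.402, 2.024, 0.002]
contact_force: [1.0, 0.4, 0.2]
opening: 0.0003
grip_force: 0.0
t: 15.3
tool_pos: [0.4279, 0.3322, 0.101]
tool_rot: [2.402, 2.025, 0.003]
contact_force: [-0.2, 0.5, 0.5]
opening: 0.0003
grip_force: 0.0
t 15.3 shift [-0.2  -0.47  1.7 ] turn [ 0.002 -0.001  0.015] F [-0.2  0.5  0.5] q6 0.69
```

```bash
python3 -m handwheel '[[[-0.2,-0.5,0],[0,0,0]],[[-0.2,-0.5,0.3],[0,0,0]],[[-0.2,-0.5,0.3],[0,0,0]]]' 
python3 -m handwheel '[[[0,0,0.2],[0,0,0]],[[0,0,0.4],[0,0,0]],[[0,0,0.4],[0,0,0]]]'
python3 -m handwheel '[[[0,0,0.2],[0,0,0]],[[0,0,0.3],[0,0,0]],[[0,0,0.3],[0,0,0]]]'
```

```text
t: 15.68
tool_pos: [0.4216, 0.3305, 0.0964]
tool_rot: [-2.402, -2.025, 0.001]
contact_force: [-0.3, -0.3, 0.5]
opening: -0.0
grip_force: 0.0
t: 16.05
tool_pos: [0.422, 0.3307, 0.093]
tool_rot: [-2.402, -2.025, 0.0]
contact_force: [-2.1, -0.3, 4.3]
opening: -0.0
grip_force: 1.9
t: 16.42
tool_pos: [0.4221, 0.3307, 0.09]
tool_rot: [-2.402, -2.025, -0.0]
contact_force: [-1.6, -0.2, 4.0]
opening: 0.0001
grip_force: 2.5
```

```bash
python3 -m handwheel '[[[0,0,0.2],[0,0,0]],[[0,0,0.4],[0,0,0]],[[0,0,0.5],[0,0,0]],[[0,0,0.5],[0,0,0]]]'
python3 - <<'E'
from h import *
f=[];z=[]
for i in range(12):
    im=ctrl.get_image("wrist");o=ctrl.get_obs();f.append(o["contact_force"]);z.append(o["tool_pos"])
print(np.mean(f,0),np.mean(z,0),np.std(z,0),o["t"]); c=ctrl.calibration("wrist")
p,q=proj(c,[.423,.331,.084]),proj(c,[.3986,.3719,.084]);print(p,q)
cv2.imwrite("pics/w5.png",cv2.resize(im[100:260,220:420],(800,640))[:600])
im=ctrl.get_image("scene");cv2.imwrite("pics/s5.png",cv2.resize(im[230:310,370:470],(750,600),interpolation=cv2.INTER_CUBIC))
for n in ["scene","top"]:
    if n=="top": ctrl.get_image(n)
    for k in ["plunger_top","pin_top"]: print(n,k,[(round(r["score"],2),np.round(r["position"],1)) for r in ctrl.landmark_of(n,k)[:3]])
    c=ctrl.calibration(n)
    print([proj(c,[.423,.331,h]) for h in (.096,.084,.072)],proj(c,[.3960,.3725,.084]))
E
```

```text
t: 16.92
tool_pos: [0.4221, 0.3308, 0.0853]
tool_rot: [-2.402, -2.025, -0.0]
contact_force: [-2.9, -1.5, 6.5]
opening: 0.0002
grip_force: 3.4
[-2.87779593 -1.28165253  6.75413554] [0.42212123 0.33077046 0.08535407] [1.48678431e-05 1.31861129e-05 1.43099118e-05] 17.525
[315.12344591 256.2579058 ] [255.12795552 193.36105375]
scene plunger_top [(0.67, array([398.9, 208.4])), (0.63, array([423. , 264.1])), (0.56, array([383.1, 157.8]))]
scene pin_top [(0.72, array([392.2, 168.2])), (0.66, array([436.4, 274.5])), (0.6, array([412.2, 215.9]))]
[array([421.04943986, 263.98332686]), array([420.10054132, 265.85861119]), array([419.16835399, 267.70055037])] [436.46970235 275.7008511 ]
top plunger_top [(0.7, array([342.9, 268.5])), (0.58, array([278.9, 250.5]))]
top pin_top [(0.75, array([330.1, 276.8])), (0.72, array([260.4, 254.9])), (0.61, array([194.8, 244. ]))]
[array([209.92699476, 237.35801337]), array([210.85088219, 237.64183256]), array([211.75970136, 237.92095699])] [195.64656664 246.88985732]
```

View pics/w5.png

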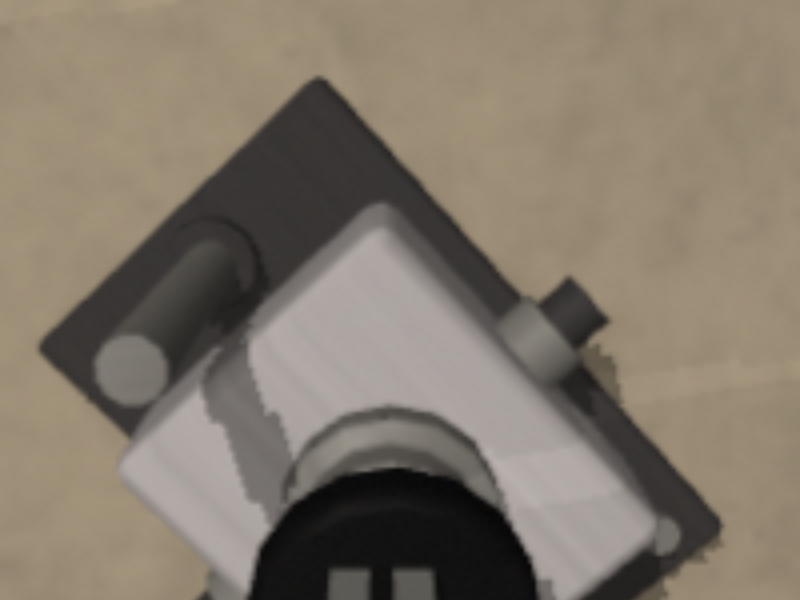

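View pics/s5.png

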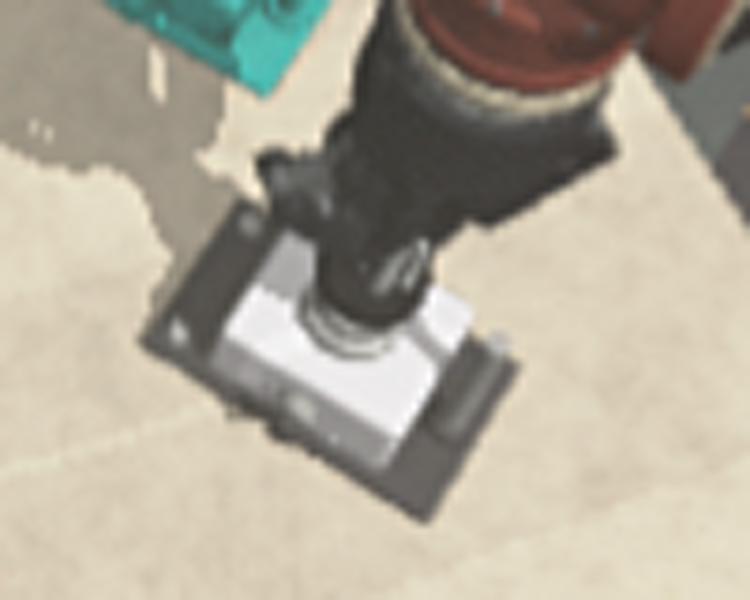

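The fingers press on the head's middle and the force matches the travel (6.75 N at about 10.5 mm). Another 1.5 mm to go.

```bash
python3 -m handwheel '[[[0,0,0.1],[0,0,0]],[[0,0,0.15],[0,0,0]],[[0,0,0.15],[0,0,0]],[[0,0,0.15],[0,0,0]]]'
python3 - <<'E'
from h import *
f=[];z=[]
for i in range(12):
    ctrl.get_image("wrist");o=ctrl.get_obs();f.append(o["contact_force"]);z.append(o["tool_pos"])
print(np.mean(f,0),np.mean(z,0),o["t"])
E
```

```text
t: 18.32
tool_pos: [0.4221, 0.3308, 0.084]
tool_rot: [-2.402, -2.025, -0.0]
contact_force: [-3.2, -0.9, 7.5]
opening: 0.0
grip_force: 3.6
[-2.96472965 -1.27598467  7.29341231] [0.42213202 0.33076996 0.08395449] 18.925
```

The tool height is 0.0840 m and the force about 7.3 to 7.5 N, which both say halfway. I'm handing in.

```bash
python3 -c "
from station import ctrl
print(ctrl.finish_job())"
```

```text
the job is handed in; nothing more can be done
None
```

I tightened all three bolts to their end stops, the middle one first, then pressed the grey valve's plunger halfway (tool height 0.084 m, about 7.4 N) and handed in at about 19 s with the arm still holding it; the mug, bracket and jar were not touched.

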